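Square a ceramic test plaque into the corner of a locating fixture

TASK

Take the nudging tool out of its stand and, touching the white ceramic plaque on the black fixture with the tool only, slide the plaque until its long edge is gently pressed flush against the back stop, then slide it along that stop until its short edge is gently pressed against the side stop. Hold each press for about half a second and keep it light, a few newtons (never 15 N), because the ceramic chips. Leave the plaque flat in the corner, touching both stops, stand the tool fully home in its stand again, and do not disturb the other things on the bench.

Things in the scene. Friction and masses are not known exactly. Their poses are not given: they have to be found in the camera images.
- fixture: Fixed black steel ground plate 220 (x) x 200 (y) x 18 mm thick; position and yaw vary. Origin at the centre of its underside, so its top face is at z = 18 mm. Two aluminium bars, 15 mm wide and standing 14 mm above the top face, form an inside square corner on it; each is set by adjusting screws and its exact place is not reported.
- corner (a point): Nominal inside corner of the fixture, at fixture (x 90, y 85, z 18) mm, on the top face; axes as the fixture's. The back stop's face looks to -x and lies somewhere from x = -10 to +2 mm here, the side stop's face looks to -y and lies somewhere from y = -10 to +2 mm: find them by touch. The plaque belongs on the -x, -y side.
- back_stop: The back stop: a fixed black block along the fixture's +x edge (far from the robot), 18 x 185 x 34 mm, origin under its centre; on screws it carries the longer bar (185 mm along y), whose face is the stop. Rigid. A skewed plaque pushed at the middle of its edge can wedge here on one corner; pushed on the side away from that corner it turns square.
- side_stop: The side stop: a fixed black block along the fixture's +y edge, 160 x 18 x 34 mm, origin under its centre; on screws it carries the shorter bar (160 mm along x), whose face is the stop. The bar's top is 32 mm above the bench. Rigid.
- plaque_center (a point): Centre (half-way up) of the loose white ceramic plaque, a slab 70 (its x) x 90 (its y) x 10 mm, about 0.15 kg, lying flat 10 to 55 mm short of each stop, turned up to 0.25 rad. Its +x face (90 mm long) goes to the back stop, its +y face (70 mm) to the side stop. Glazed (friction about 0.2), it slides with 0.2 to 0.5 N. Keep the fingers off it; load it with less than 15 N.
- nudger_grip (a point): Grip point, on the tool's axis, of the loose upright nudging tool: black square handle 24 x 24 x 54 mm over a round steel foot of 14 mm diameter, 36 mm long; 90 mm in all, 90 g. This point is 62 mm above the foot's lower end and 28 mm below the handle's top; z points up, x and y are square to the handle's flat sides. When stored, the foot is in the stand's hole and the handle's underside rests on the stand's top.
- stand_mouth (a point): Centre of the hole's mouth on the top of the tool's stand, a fixed plain grey block 60 x 60 x 44 mm; the top is 44 mm above the bench. Round hole, 19 mm diameter, 42 mm deep. Fully home, the tool's grip point is 26 mm above this point. The aluminium probe rack of similar size about 160 mm away is not the stand.
- clamp_ring_mid (a point): Bystander: black clamping ring lying flat, 120 mm outer diameter with a lug, 14 mm thick. Point at its centre, half-way up.
- weight_mid (a point): Bystander: steel weight, 40 mm diameter, 56 mm tall, standing. Point on its axis, half-way up.
- bottle_mid (a point): Bystander: white bottle, 56 mm diameter, 130 mm tall, standing. Point on its axis, half-way up.
- driver_grip (a point): Bystander: screwdriver lying on the bench, 170 mm long. Point in its handle.
- collet_mid (a point): Bystander: small steel collet nut, 18 mm diameter, 20 mm tall, standing on the fixture near its corner of -x and +y. Point on its axis, half-way up.
Things that resemble listed ones, but are neither listed nor needed, are in the scene too. What is meant by the part that bears nudger_grip is not purple or yellow, and is the smaller of those in its own colour.

How it is judged:
On the way, in this order (a step that is already met when the one before it is completed fails the run):
1. the tool is lifted clear of its stand (z of nudger_grip in the frame of stand_mouth above 0.07 m), for 0.1 s.
2. the tool presses the plaque flush against the back stop with at least 1.5 N for 0.2 s (contact force between plaque and back_stop above 1.5 N and contact force between nudger and plaque above 1.5 N and angle between the x axis of plaque_center and the x axis of fixture, either way round below 0.03 rad), for 0.2 s.
3. the tool presses the plaque against the side stop with at least 1.5 N for 0.2 s, its long edge still within 2 mm of the back stop (contact force between plaque and side_stop above 1.5 N and contact force between nudger and plaque above 1.5 N and x of back_bar_c0 in the frame of plaque_center below 0.0445 m and angle between the x axis of plaque_center and the x axis of fixture, either way round below 0.03 rad), for 0.2 s.
At the end, for the whole second after the job is handed in: The plaque lies flat and at rest in the corner, its long edge within 1.5 mm of the back stop and its short edge within 1.5 mm of the side stop, square to them within 0.025 rad; the tool stands upright in its stand, its handle down on the stand's top within 3 mm (x of back_bar_c0 in the frame of plaque_center below 0.044 m and y of side_bar_c0 in the frame of plaque_center below 0.054 m and angle between the x axis of plaque_center and the x axis of fixture, either way round below 0.025 rad and z of plaque_center in the frame of corner below 0.007 m and angle between plaque_center's own z axis and vertical below 0.05 rad and horizontal distance between nudger_grip and stand_mouth below 0.005 m and z of nudger_grip in the frame of stand_mouth below 0.029 m and angle between nudger_grip's own z axis and vertical below 0.08 rad and linear speed of each of plaque, nudger below 0.01 m/s); the robot touches nothing.
It fails at once if the plaque is loaded with more than 15 N by the tool or against a stop (contact force between nudger and plaque above 15 N or contact force between plaque and back_stop above 15 N or contact force between plaque and side_stop above 15 N).
It fails at once if the robot itself touches the plaque (contact force between any of the fingers, the arm and plaque above 0.3 N).
It fails at once if the plaque is tipped up (angle between plaque_center's own z axis and vertical above 0.15 rad).
It fails at once if a bystander is moved by more than 15 mm (distance of any of clamp_ring_mid, weight_mid, bottle_mid, driver_grip, collet_mid from where it was at the start of the episode above 0.015 m).
It also fails if it takes over 72 s, if anything falls off the work surface, if the arm or the gripper's body presses on something with over 40 N, if the wrist force passes 120 N, or if a joint passes its speed limit or range.

ROBOT

A 7-joint arm with a two-finger parallel gripper is mounted at the origin on the work surface. World frame = base frame: x ahead of the robot, y to its left, z up, the work surface at z = 0. Lengths are in m, angles in rad, forces in N, time in s.
With the tool pointing down it reaches from about 0.425 to 0.8 m from the base axis. Payload 8.3 kg.
Tool frame: the origin (TCP) lies on the front face of the gripper's body, between the roots of the fingers; the fingertips stand 73 mm ahead of it and the grasp point (between the pads) lies 54 mm ahead of it; z points along the fingers, y is the line along which they close (so a half turn about z gives the same grasp; the last joint's range is limited). The gripper opens to 85 mm and grips with 20 to 120 N. Pads are 22 mm wide; open, the fingers measure 114 mm over their backs; the gripper's body (76 mm by 85 mm) begins 54 mm behind the grasp point. The pads swing forward as they close: fully open they stand 13 mm farther back than shut.
Start: joints at [-1.367, 0.383, 0.016, 1.37, -0.006, 1.388, -0.046], TCP at [0.165, 0.603, 0.304] pointing down, gripper open.
Joint ranges: [-2.95, 2.95], [-0.25, 2.06], [-1.52, 1.56], [0.18, 2.33], [-1.44, 4.58], [0.02, 2.06], [-3.01, 3.01]. Speed limits (rad/s): [2.39, 2.39, 3.01, 3.01, 3.14, 3.14, 3.14].

INTERFACE

Orientations are given as a unit quaternion [x, y, z, w].
In Python, from cell import manip gives the robot as it stands.
- The arm moves only by the tool step_arm, never from a script. Its argument "steps" is a list of rows, each a list of 5 numbers: the shift along the tool's x, y, z in cm, then the turn about the tool's z in degrees, then the finger opening in cm, from 0 to 8.54. In form: [[dx, dy, dz, turn, claw], ...]. A call has 1 to 20 rows; each row shifts and turns the commanded pose from where the row before left it, along the tool's axes as they then stand; what a row does not reach is not made up. A row lasts 1/10 s, in which the tool goes at most 50 mm and 8.59 degrees, less where a joint would pass 70% of its speed; a pose out of reach is approached as far as the arm can. A call with a gripper value outside its range is refused whole. The fingers move at their own pace and stop on an object; the grip force is fixed at half the most. Time passes only in rows, so rows that do not move let the fingers close. It gives the time, the measured TCP pose, the force, the opening and the grip force at its end, in the units of the state.
- manip.state(): the state, without advancing time (a new reading comes with each control period).
- manip.capture(name): name is "side" or "top" or "wrist"; returns a dict with "frame" (384x512x3 uint8, blue, green, red), "fx", "fy", "cx", "cy" (pixels), "k1" (the pictures are not rectified: a ray, as slopes to the right and down, at radius r is drawn at 1 + k1 r^2 times it, then the intrinsics apply), "origin" and "attitude" of the camera in the world; the wrist camera has in their place "mount" (4x4, takes a point from camera to tool coordinates, whose origin is the TCP and whose axes are the flange's). Camera axes: x right, y down, z forward; pixel columns grow to the right and rows downward; lengths in m; the calibration is good to about 2 mm. A picture is of the moment at which its call begins: read the wrist's pose just before it. There is no depth.
- manip.close_job(): hands the job in; it is judged then, once.
Trained networks look in the newest picture that a camera, given by its name, has taken for a name from the list of things; names that differ only in an ending like _2 or _b are one class to them, and where a whole thing is asked for, a point or a joint stands for the part that bears it (a point fixed in the world has none). Each returns a list of dicts, best first, with "p" (0 to 1); they miss things now and then, are a little off and sometimes report something else, mostly with a low value. They report only what shows in the picture. A call takes as long as a camera call. They do not tell look-alikes from the thing itself.
- manip.regions_of(target, camera): "region" (384x512 bool, what is visible of it).
- manip.spot_point(target, camera): "at" ([x, y, z] in m, in world coordinates, good to about 4 mm: a listed point, or the origin of a listed thing).
The state is a dict: "time": time; "joint_pos": joint angles; "qvel": joint speeds; "tau": joint torques, N m; "tool_pos": TCP position; "eef_rot": TCP orientation; "contact_force": force on the tool from outside, world axes, zero at the start; "wrist_torque": the same for the moment, N m; "gripper_width": finger opening in m; "grip_force": force on a finger pad.
Only numpy, scipy, OpenCV 4.12 (cv2) and the standard library are available. Lean on these libraries where they do the work, as an engineer would, in place of code of your own. Each camera call takes 0.05 s, during which the arm holds its last target. There are 200 camera calls.

## Working session

There is one attempt and no reset: what is moved stays moved. The work goes in short steps, Python scripts to look and compute and a tool call to move; the robot and the scene stay as the last step left them, time stands still between calls to the robot, and variables do not carry over. Pictures are saved under pics/ and viewed, at most 14 in all, crops included, and the job is handed in when it is done.

Besides the shell and the picture viewer there is one more tool, called after "Call:" as name([rows], argument=value, ...), one row to a line, values as JSON. step_arm: Moves the arm, as the interface text tells. Its arguments: {"type":"object","properties":{"steps":{"type":"array","items":{"type":"array","items":{"type":"number"}}}},"required":["steps"]}

```bash
mkdir -p pics; cat > h.py <<'E'
import numpy as np, cv2
from cell import manip
from scipy.spatial.transform import Rotation as R
def det(names,cam):
    for n in names:
        try:
            r=manip.spot_point(n,cam)
            print(cam,n,[(np.round(d['at'],4).tolist(),round(d['p'],2)) for d in r[:4]])
        except Exception as e: print(n,e)
E
python3 - <<'E'
from h import *
s=manip.state(); print({k:np.round(v,3).tolist() for k,v in s.items()})
N=['fixture','corner','back_stop','side_stop','plaque_center','nudger_grip','stand_mouth','clamp_ring_mid','weight_mid','bottle_mid','driver_grip','collet_mid']
for c in ['top','side']:
    d=manip.capture(c); cv2.imwrite(f'pics/{c}0.png',d['frame']); print(c,{k:np.round(v,4).tolist() for k,v in d.items() if k!='frame'})
    det(N,c)
print(manip.state()['time'])
E
```

```text
{'time': 0.0, 'joint_pos': [-1.367, 0.384, 0.016, 1.371, -0.006, 1.388, -0.046], 'qvel': [0.001, -0.0, -0.001, 0.001, 0.001, -0.0, -0.001], 'tau': [0.001, -62.762, 0.844, -37.182, 0.017, 0.014, -0.0], 'tool_pos': [0.165, 0.603, 0.303], 'eef_rot': [0.133, 0.991, -0.001, -0.0], 'contact_force': [-0.775, -0.112, -1.113], 'wrist_torque': [-0.01, 0.014, 0.021], 'grip_force': 0.0, 'gripper_width': 0.085}
top {'fx': 404.5436, 'fy': 404.5436, 'cx': 252.1852, 'cy': 191.7065, 'k1': 0.0173, 'origin': [0.4123, 0.0075, 1.1076], 'attitude': [-0.7025, 0.7077, -0.0586, 0.0475]}
top fixture [([0.5113, 0.0897, 0.0], 0.9)]
top corner [([0.6112, 0.168, 0.0175], 0.57), ([0.4297, 0.156, 0.0254], 0.55), ([0.6312, 0.0698, 0.0035], 0.25)]
top back_stop [([0.6305, 0.0715, 0.0043], 0.68), ([0.6149, -0.3214, 0.0713], 0.28)]
top side_stop [([0.5292, 0.1984, 0.0032], 0.73)]
top plaque_center [([0.5183, 0.0992, 0.0244], 0.82)]
top nudger_grip [([0.6144, -0.3209, 0.0715], 0.73), ([0.7132, -0.4072, 0.0779], 0.69), ([0.7092, -0.3115, 0.0907], 0.55), ([0.6538, -0.2263, 0.0583], 0.47)]
top stand_mouth [([0.6136, -0.329
[... 529 characters left out ...]
, 0.0895, 0.0046], 0.56)]
side corner [([0.6069, 0.1677, 0.0147], 0.86)]
side back_stop [([0.6337, 0.0785, -0.0042], 0.66)]
side side_stop [([0.5293, 0.1974, -0.0004], 0.71)]
side plaque_center [([0.518, 0.0984, 0.0208], 0.98)]
side nudger_grip [([0.7063, -0.4035, 0.0811], 0.9), ([0.6538, -0.2266, 0.0624], 0.7), ([0.7127, -0.3109, 0.0877], 0.58), ([0.6138, -0.3226, 0.0704], 0.52)]
side stand_mouth [([0.6189, -0.3263, 0.0461], 0.76)]
side clamp_ring_mid [([0.5912, 0.4144, 0.0056], 0.8)]
side weight_mid [([0.3988, 0.4528, 0.0277], 0.66)]
side bottle_mid []
side driver_grip [([0.5262, -0.437, 0.0134], 0.75), ([0.6319, 0.0766, -0.0014], 0.33)]
side collet_mid [([0.426, 0.1518, 0.0274], 0.4)]
1.3
```

View pics/top0.png

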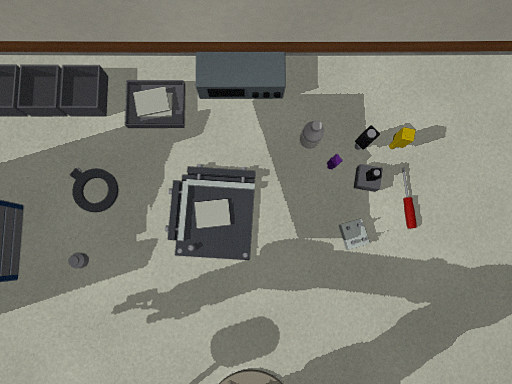

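View pics/side0.png

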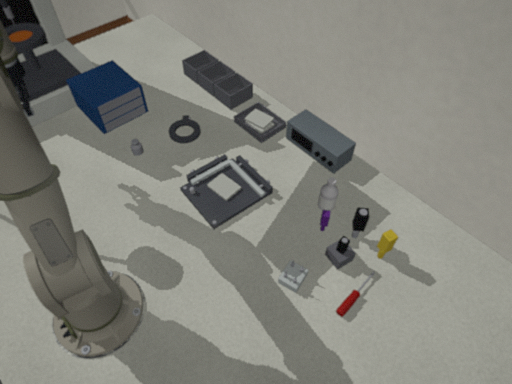

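The top view shows the fixture at about (215,212) with the plaque at (212,213). The stand with the small black tool is at (370,176); black (367,137), yellow (403,138) and purple (335,161) look-alikes stand nearby. The side view agrees: the stored tool is at (343,243).

I'll square the tool frame to the world and go over the fixture.

Call:
step_arm([
  [0, 0, 0, -8, 8.5],
  [0, 0, 0, -7.3, 8.5],
  [-2.5, -4.2, 0, 0, 8.5],
  [-2.5, -4.2, 0, 0, 8.5],
  [-2.5, -4.2, 0, 0, 8.5],
  [-2.5, -4.2, 0, 0, 8.5],
  [-2.5, -4.2, 0, 0, 8.5],
  [-2.5, -4.2, 0, 0, 8.5],
  [-2.5, -4.2, 0, 0, 8.5],
  [-2.5, -4.2, 0, 0, 8.5],
  [-2.5, -4.2, 0, 0, 8.5],
  [-2.5, -4.2, 0, 0, 8.5],
  [-2.5, -4.2, 0, 0, 8.5],
  [-2.5, -4.2, 0, 0, 8.5],
  [0, 0, 0, 0, 8.5],
  [0, 0, 0, 0, 8.5],
])

```text
time: 2.9
tool_pos: [0.4652, 0.0978, 0.304]
eef_rot: [0.001, 1.0, 0.0, 0.0]
contact_force: [0.1, 0.8, 0.0]
gripper_width: 0.0852
grip_force: 0.0
```

```bash
python3 - <<'E'
from h import *
s=manip.state(); print(s['time'],np.round(s['joint_pos'],2),np.round(s['tool_pos'],4),R.from_quat(s['eef_rot']).as_matrix().round(3).tolist())
d=manip.capture('wrist'); cv2.imwrite('pics/w1.png',d['frame']); print({k:np.round(v,4).tolist() for k,v in d.items() if k!='frame'})
np.savez('w1.npz',**d,tp=s['tool_pos'],q=s['eef_rot'])
det(['fixture','corner','back_stop','side_stop','plaque_center','collet_mid'],'wrist')
r=manip.regions_of('plaque_center','wrist')
for x in r[:2]:
    m=x['region'].astype(np.uint8); print(x['p'],m.sum(),cv2.minAreaRect(cv2.findNonZero(m)))
E
```

```text
2.9 [-0.7   0.05  0.44  1.78 -0.02  1.32  1.32] [0.4652 0.0978 0.304 ] [[-1.0, 0.003, 0.0], [0.003, 1.0, 0.0], [-0.0, 0.0, -1.0]]
{'fx': 325.878, 'fy': 325.878, 'cx': 255.8406, 'cy': 193.9372, 'k1': 0.0219, 'mount': [[0.0003, -0.9486, -0.3165, 0.0823], [1.0, 0.0004, -0.0002, 0.0003], [0.0003, -0.3165, 0.9486, -0.0706], [0.0, 0.0, 0.0, 1.0]]}
wrist fixture []
wrist corner [([0.608, 0.1639, 0.0189], 0.73), ([0.433, 0.1509, 0.0241], 0.16)]
wrist back_stop [([0.6305, 0.0733, 0.0027], 0.61)]
wrist side_stop [([0.5294, 0.2011, 0.0009], 0.91)]
wrist plaque_center [([0.52, 0.0965, 0.0181], 0.83), ([0.4329, 0.1543, 0.027], 0.24)]
wrist collet_mid [([0.4298, 0.151, 0.0252], 0.78)]
0.87 4628 ((255.5294189453125, 208.30360412597656), (59.14305114746094, 81.13707733154297), 84.47245788574219)
```

View pics/w1.png

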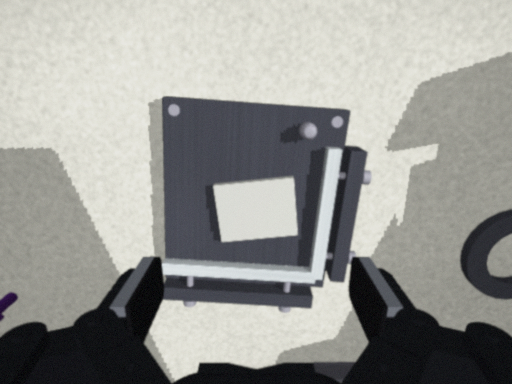

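The wrist view shows the plaque with corners at about (213,185), (294,177), (299,235), (221,242). The back bar's face edge runs (163,261)–(312,270), the side bar's face edge (327,149)–(313,270), and the collet is at (309,130).

```bash
cat >> h.py <<'E'
def ray(d,uv,tp,q,z):
    uv=np.atleast_2d(np.asarray(uv,float)); p=(uv-[d['cx'],d['cy']])/[d['fx'],d['fy']]
    s=p.copy()
    for _ in range(10): s=p/(1+d['k1']*(s**2).sum(1,keepdims=True))
    M=np.asarray(d['mount']); Rt=R.from_quat(q).as_matrix()
    D=np.c_[s,np.ones(len(s))]@M[:3,:3].T@Rt.T; O=Rt@M[:3,3]+tp
    return O+D*((z-O[2])/D[:,2])[:,None]
E
python3 - <<'E'
from h import *
d=dict(np.load('w1.npz')); f=d['frame']; tp,q=d['tp'],d['q']
g=cv2.cvtColor(f,cv2.COLOR_BGR2GRAY)
b=(g>130).astype(np.uint8); n,l,st,c=cv2.connectedComponentsWithStats(b)
k=l[210,255]; m=(l==k).astype(np.uint8); print(st[k])
cs=max(cv2.findContours(m,0,cv2.CHAIN_APPROX_NONE)[0],key=len)
ap=cv2.approxPolyDP(cs,6,True)[:,0]; print(ap.tolist())
w=ray(d,ap,tp,q,.028); print(w.round(4).tolist(), w.mean(0).round(4))
e=np.roll(w,-1,0)-w; print(np.linalg.norm(e,axis=1).round(4),np.degrees(np.arctan2(e[:,1],e[:,0])).round(2))
# bars inner edges: gradient scan
pts=[(u,next((v for v in range(245,285) if g[v,u]>130),0)) for u in range(170,300,10)]
print(pts); w=ray(d,pts,tp,q,.032); p=np.polyfit(w[:,1],w[:,0],1); print('back face x=a*y+b',p, np.degrees(np.arctan(p[0])),(w[:,0]-np.polyval(p,w[:,1])).round(4))
pts=[(next((u for u in range(300,345) if g[v,u]>130),0),v) for v in range(165,255,10)]
print(pts); w2=ray(d,pts,tp,q,.032); p2=np.polyfit(w2[:,0],w2[:,1],1); print('side face y=a*x+b',p2,np.degrees(np.arctan(p2[0])),(w2[:,1]-np.polyval(p2,w2[:,0])).round(4))
y=(p2[0]*p[1]+p2[1])/(1-p[0]*p2[0]); print('corner',np.polyval(p,y),y)
fc=ray(d,[(163,97),(349,110)],tp,q,.018); print(fc, np.degrees(np.arctan2(*(fc[1]-fc[0])[[1,0]])))
E
```

```text
[ 213  177   85   65 4675]
[[293, 178], [215, 184], [221, 241], [296, 235]]
[[0.4802, 0.139, 0.028], [0.4868, 0.0527, 0.028], [0.5569, 0.0568, 0.028], [0.5493, 0.1448, 0.028]] [0.5183 0.0983 0.028 ]
[0.0866 0.0702 0.0883 0.0694] [ -85.57    3.37   94.91 -175.2 ]
[(170, 259), (180, 260), (190, 260), (200, 261), (210, 261), (220, 262), (230, 263), (240, 263), (250, 264), (260, 265), (270, 265), (280, 266), (290, 266)]
back face x=a*y+b [0.07245184 0.57860899] 4.143943903775777 [-0.0001  0.0005 -0.0003  0.0002 -0.0006 -0.0001  0.0004 -0.0004  0.0001
  0.0007 -0.0002  0.0003 -0.0005]
[(326, 165), (324, 175), (323, 185), (321, 195), (320, 205), (318, 215), (317, 225), (316, 235), (314, 245)]
side face y=a*x+b [-0.07627295  0.20860629] -4.361673160244562 [ 0.0003 -0.0003  0.0002 -0.0004  0.0001 -0.0005  0.      0.0005 -0.0001]
corner 0.5904599465645213 0.16357016672961303
[[0.39479041 0.00113653 0.018     ]
 [0.40845328 0.19686856 0.018     ]] 86.0070041570675
```

Call:
step_arm([
  [-1.2, -4.7, 0.6, 0, 8.5],
  [-1.2, -4.7, 0.6, 0, 8.5],
  [-1.2, -4.7, 0.6, 0, 8.5],
  [-1.2, -4.7, 0.6, 0, 8.5],
  [-1.2, -4.7, 0.6, 0, 8.5],
  [-1.2, -4.7, 0.6, 0, 8.5],
  [-1.2, -4.7, 0.6, 0, 8.5],
  [-1.2, -4.7, 0.6, 0, 8.5],
  [-1.2, -4.7, 0.6, 0, 8.5],
  [0, 0, 0, 0, 8.5],
  [0, 0, 0, 0, 8.5],
])

```text
time: 4.4
tool_pos: [0.5724, -0.3254, 0.2487]
eef_rot: [0.001, 1.0, -0.0, -0.001]
contact_force: [0.4, 0.8, 0.2]
gripper_width: 0.0851
grip_force: 0.0
```

```bash
python3 - <<'E'
from h import *
s=manip.state(); print(s['time'],np.round(s['joint_pos'],2),np.round(s['tool_pos'],4))
d=manip.capture('wrist'); np.savez('w2.npz',**d,tp=s['tool_pos'],q=s['eef_rot'])
x=cv2.resize(d['frame'][100:384,80:430],None,fx=2,fy=2); cv2.imwrite('pics/w2.png',x)
det(['nudger_grip','stand_mouth'],'wrist')
for n in ['nudger_grip','stand_mouth']:
  for r in manip.regions_of(n,'wrist')[:3]:
    m=r['region'].astype(np.uint8); print(n,r['p'],m.sum(),cv2.boundingRect(m))
E
```

```text
4.4 [ 0.02  0.56  0.68  1.37 -0.35  1.34  2.28] [ 0.5724 -0.3254  0.2487]
wrist nudger_grip [([0.7087, -0.3102, 0.0909], 0.92), ([0.6131, -0.3245, 0.067], 0.79), ([0.6506, -0.2273, 0.0643], 0.77), ([0.7121, -0.4051, 0.0851], 0.63)]
wrist stand_mouth [([0.6148, -0.3241, 0.0421], 0.56)]
nudger_grip 0.9 440 (343, 237, 33, 34)
nudger_grip 0.82 2768 (145, 281, 49, 102)
nudger_grip 0.76 1594 (238, 215, 33, 55)
stand_mouth 0.93 3455 (219, 178, 75, 82)
```

View pics/w2.png

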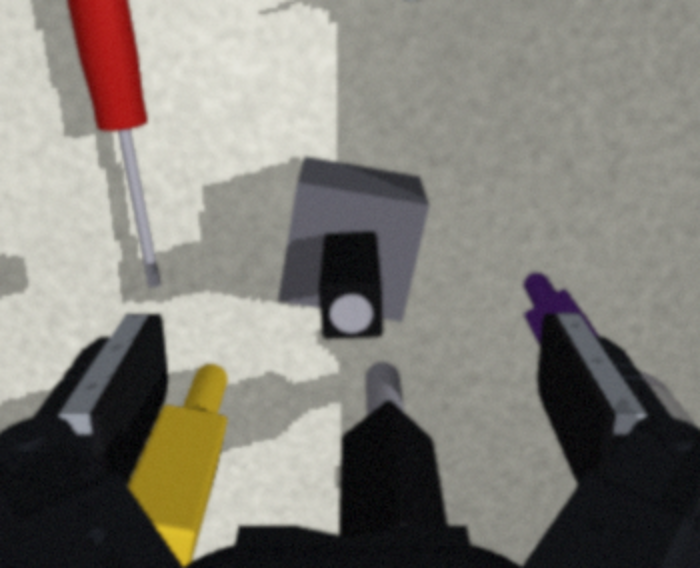

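The wrist crop shows the small black tool standing in the grey stand, its top disc at crop (352,313), i.e. world about (0.614, -0.325). The handle is nearly square to the gripper.

Call:
step_arm([
  [-4.2, 0.1, 0, 0, 8.5],
  [0, 0, 3, 0, 8.5],
  [0, 0, 3, 0, 8.5],
  [0, 0, 3, 0, 8.5],
  [0, 0, 2, 0, 8.5],
  [0, 0, 1.4, 0, 8.5],
  [0, 0, 0, 0, 8.5],
  [0, 0, 0, 0, 2],
  [0, 0, 0, 0, 2],
  [0, 0, 0, 0, 2],
  [0, 0, 0, 0, 2],
  [0, 0, 0, 0, 2],
  [0, 0, 0, 0, 2],
  [0, 0, 0, 0, 2],
  [0, 0, 0, 0, 2],
])

```text
time: 6.15
tool_pos: [0.6153, -0.3234, 0.1269]
eef_rot: [-0.0, 1.0, -0.0, 0.001]
contact_force: [0.4, -0.2, 5.3]
gripper_width: 0.0234
grip_force: 59.2
```

Call:
step_arm([
  [0, 0, -2, 0, 2],
  [0, 0, -3.5, 0, 2],
  [0, 0, -4, 0, 2],
  [0, 0, -4, 0, 2],
  [0, 0, 0, 0, 2],
  [1.7, 4.5, 0, 0, 2],
  [1.7, 4.5, 0, 0, 2],
  [1.7, 4.5, 0, 0, 2],
  [1.7, 4.5, 0, 0, 2],
  [1.7, 4.5, 0, 0, 2],
  [1.7, 4.5, 0, 0, 2],
  [1.7, 4.5, 0, 0, 2],
  [1.7, 4.5, 0, 0, 2],
  [1.6, 4.5, 0, 0, 2],
  [0, 1.9, 0, 0, 2],
  [0, 0, 0, 4.2, 2],
  [0, 0, 0, 0, 2],
  [0, 0, 0, 0, 2],
])

```text
time: 7.95
tool_pos: [0.4627, 0.1004, 0.2606]
eef_rot: [0.036, 0.999, -0.0, -0.0]
contact_force: [0.1, -0.5, -1.1]
gripper_width: 0.0232
grip_force: 61.4
```

```bash
python3 - <<'E'
from h import *
s=manip.state(); print(s['time'],np.round(s['tool_pos'],4),R.from_quat(s['eef_rot']).as_matrix().round(3).tolist(),s['contact_force'],s['gripper_width'])
d=manip.capture('wrist'); np.savez('w3.npz',**d,tp=s['tool_pos'],q=s['eef_rot'])
cv2.imwrite('pics/w3.png',d['frame'])
det(['nudger_grip','plaque_center'],'wrist')
E
```

```text
7.95 [0.4627 0.1004 0.2606] [[-0.997, 0.072, -0.001], [0.072, 0.997, -0.0], [0.001, -0.0, -1.0]] [ 0.10093536 -0.4733409  -1.13598078] 0.02324162831735584
wrist nudger_grip [([0.4611, 0.0986, 0.2015], 0.72), ([0.4306, 0.153, 0.0255], 0.55)]
wrist plaque_center [([0.5191, 0.0947, 0.0202], 0.65)]
```

View pics/w3.png

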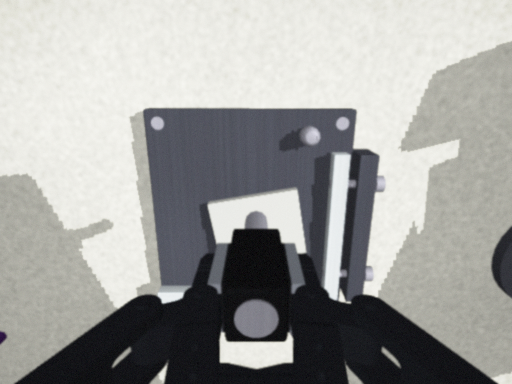

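The wrist view shows the tool held upright with its foot at (256,215), in front of the plaque's near edge. The plate edges are square to the gripper, and I'll descend.

Call:
step_arm([
  [0, 0, 3.5, 0, 2],
  [0, 0, 3.5, 0, 2],
  [0, 0, 3, 0, 2],
  [0, 0, 1.5, 0, 2],
  [0, 0, 0.5, 0, 2],
  [0, 0, 0, 0, 2],
  [0, 0, 0, 0, 2],
  [0, 0, 0, 0, 2],
])

```text
time: 8.9
tool_pos: [0.4636, 0.1011, 0.142]
eef_rot: [0.036, 0.999, 0.0, 0.001]
contact_force: [-0.0, -0.5, -0.2]
gripper_width: 0.0231
grip_force: 61.4
```

Call:
step_arm([
  [-0.4, 0, 0, 0, 2],
  [-0.4, 0, 0, 0, 2],
  [-0.3, 0, 0, 0, 2],
  [-0.3, 0, 0, 0, 2],
  [-0.3, 0, 0, 0, 2],
  [-0.3, 0, 0, 0, 2],
  [-0.3, 0, 0, 0, 2],
  [-0.3, 0, 0, 0, 2],
  [0, 0, 0, 0, 2],
])

```text
time: 9.8
tool_pos: [0.4892, 0.099, 0.1409]
eef_rot: [0.037, 0.999, -0.0, 0.0]
contact_force: [1.0, 0.4, -0.5]
gripper_width: 0.0235
grip_force: 61.4
```

```bash
cat >> h.py <<'E'
C=np.array([.598,.166]); ex=np.array([.9973,-.0732]); ey=np.array([.0732,.9973])
def plq(cam='top'):
    d=manip.capture(cam); g=cv2.cvtColor(d['frame'],cv2.COLOR_BGR2GRAY)
    det(['plaque_center'],cam)
    r=manip.regions_of('plaque_center',cam)
    if not r: return d
    m=r[0]['region'].astype(np.uint8); print(r[0]['p'],m.sum())
    cs=max(cv2.findContours(m,0,cv2.CHAIN_APPROX_NONE)[0],key=len)[:,0]
    if 'mount' not in d:
        M=np.eye(4); M[:3,:3]=R.from_quat(d['attitude']).as_matrix(); M[:3,3]=d['origin']; d['mount']=M; tp,q=np.zeros(3),[0,0,0,1]
    else:
        s=manip.state(); tp,q=s['tool_pos'],s['eef_rot']
    w=ray(d,cs,tp,q,.028)[:,:2]-C; w=np.c_[w@ex,w@ey]*1000
    print('fixture-corner frame rect mm',cv2.minAreaRect(w.astype(np.float32)), w.min(0),w.max(0))
    return d
E
python3 - <<'E'
from h import *
s=manip.state(); t=s['tool_pos'][:2]-C; print(s['time'],np.round(s['tool_pos'],4),'in C frame',t@ex,t@ey,s['contact_force'])
plq('top'); d=plq('side')
d=manip.capture('wrist'); cv2.imwrite('pics/w4.png',d['frame'])
E
```

```text
9.8 [0.4892 0.099  0.1409] in C frame -0.10356000315847216 -0.07480964920963411 [ 0.99547626  0.42383872 -0.50540362]
top plaque_center [([0.532, 0.0988, 0.0235], 0.55)]
0.41 138
fixture-corner frame rect mm ((-51.17664337158203, -111.49708557128906), (57.8460693359375, 17.582326889038086), 9.992923736572266) [ -79.59652691 -122.35022296] [-22.88879143 -99.82023423]
side plaque_center [([0.5319, 0.0992, 0.017], 0.8)]
0.66 333
fixture-corner frame rect mm ((-62.95418167114258, -89.28227233886719), (73.00456237792969, 68.72671508789062), 9.765058517456055) [ -99.7225764  -127.01675596] [-24.18417515 -50.20113275]
```

View pics/w4.png

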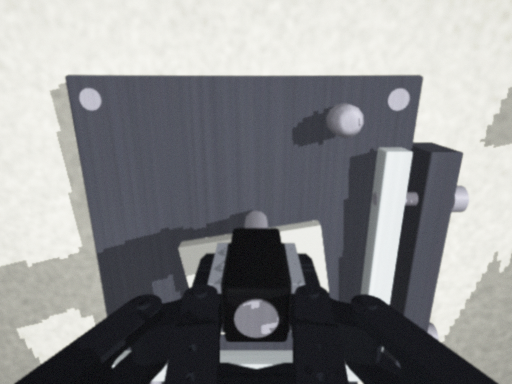

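The wrist view shows the plaque's near edge running from (180,243) to (318,221), still about 9° CCW, with the foot at (256,215) near its middle. I'll shift the contact towards +y so that it turns square.

Call:
step_arm([
  [0.5, 0, 0, 0, 2],
  [0, 1.0, 0, 0, 2],
  [0, 0, 0, 0, 2],
  [-0.3, 0, 0, 0, 2],
  [-0.3, 0, 0, 0, 2],
  [-0.3, 0, 0, 0, 2],
  [-0.3, 0, 0, 0, 2],
  [-0.3, 0, 0, 0, 2],
  [-0.2, 0, 0, 0, 2],
  [-0.2, 0, 0, 0, 2],
  [0, 0, 0, 0, 2],
])

```text
time: 11.25
tool_pos: [0.5038, 0.1079, 0.1409]
eef_rot: [0.037, 0.999, -0.0, 0.0]
contact_force: [0.4, -0.9, -0.9]
gripper_width: 0.023
grip_force: 61.4
```

```bash
python3 - <<'E'
from h import *
s=manip.state(); t=s['tool_pos'][:2]-C; print(s['time'],np.round(s['tool_pos'],4),'in C frame',t@ex,t@ey,s['contact_force'])
plq('top'); plq('side')
d=manip.capture('wrist'); cv2.imwrite('pics/w5.png',d['frame'])
E
```

```text
11.25 [0.5038 0.1079 0.1409] in C frame -0.08970819111999755 -0.06482768448113754 [ 0.3717555  -0.92700179 -0.9090718 ]
top plaque_center [([0.5442, 0.0934, 0.0234], 0.64)]
0.52 279
fixture-corner frame rect mm ((-36.77846145629883, -104.70854187011719), (59.60034942626953, 35.008750915527344), 4.437277793884277) [ -66.92667324 -123.64886462] [ -6.75360485 -85.56740008]
side plaque_center [([0.544, 0.0937, 0.0188], 0.78)]
0.84 386
fixture-corner frame rect mm ((-49.61289596557617, -85.79647827148438), (73.45343780517578, 82.89175415039062), 8.64647388458252) [ -87.05604025 -125.60264395] [-11.16489741 -39.77515487]
```

View pics/w5.png

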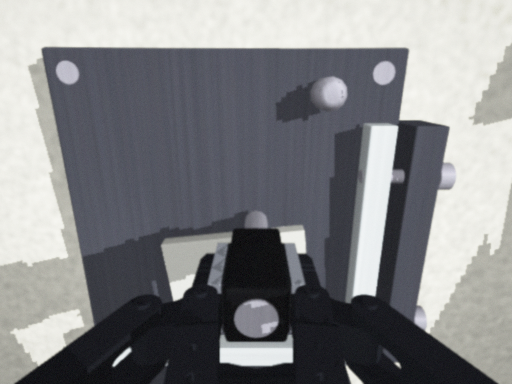

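The near edge now runs from (163,240) to (304,227), about 5° skew and halving, with about 13 mm to go. I'll continue at the same offset.

Call:
step_arm([
  [-0.2, 0, 0, 0, 2],
  [-0.2, 0, 0, 0, 2],
  [-0.2, 0, 0, 0, 2],
  [-0.2, 0, 0, 0, 2],
  [-0.1, 0, 0, 0, 2],
  [0, 0, 0, 0, 2],
])

```text
time: 12.2
tool_pos: [0.5127, 0.1072, 0.1409]
eef_rot: [0.037, 0.999, -0.0, 0.0]
contact_force: [0.3, -0.1, -1.0]
gripper_width: 0.0232
grip_force: 61.4
```

Call:
step_arm([
  [-0.1, 0, 0, 0, 2],
  [0, 0, 0, 0, 2],
])

```text
time: 12.4
tool_pos: [0.5135, 0.1073, 0.1408]
eef_rot: [0.037, 0.999, -0.0, -0.0]
contact_force: [0.4, -0.8, -0.8]
gripper_width: 0.0233
grip_force: 61.4
```

Call:
step_arm([
  [-0.1, 0, 0, 0, 2],
  [0, 0, 0, 0, 2],
])

```text
time: 12.6
tool_pos: [0.5145, 0.1072, 0.1409]
eef_rot: [0.036, 0.999, -0.0, -0.0]
contact_force: [-0.5, 0.2, 0.4]
gripper_width: 0.0232
grip_force: 61.4
```

Call:
step_arm([
  [-0.1, 0, 0, 0, 2],
  [0, 0, 0, 0, 2],
])

```text
time: 12.8
tool_pos: [0.5155, 0.1072, 0.1409]
eef_rot: [0.036, 0.999, -0.0, -0.0]
contact_force: [-0.4, 0.8, -0.4]
gripper_width: 0.0233
grip_force: 61.4
```

Call:
step_arm([
  [-0.1, 0, 0, 0, 2],
  [0, 0, 0, 0, 2],
])

```text
time: 13.0
tool_pos: [0.5166, 0.1071, 0.1409]
eef_rot: [0.036, 0.999, -0.0, 0.0]
contact_force: [-0.7, 0.8, -1.1]
gripper_width: 0.0236
grip_force: 61.4
```

Call:
step_arm([
  [-0.1, 0, 0, 0, 2],
  [0, 0, 0, 0, 2],
])

```text
time: 13.2
tool_pos: [0.5175, 0.107, 0.1408]
eef_rot: [0.036, 0.999, -0.0, -0.0]
contact_force: [-1.1, 0.9, -0.2]
gripper_width: 0.0235
grip_force: 61.4
```

```bash
python3 - <<'E'
from h import *
s=manip.state(); t=s['tool_pos'][:2]-C; print(s['time'],np.round(s['tool_pos'],4),'in C frame',t@ex,t@ey,s['contact_force'])
plq('top'); plq('side')
d=manip.capture('wrist'); cv2.imwrite('pics/w6.png',d['frame'])
E
```

```text
13.2 [0.5175 0.107  0.1408] in C frame -0.07600715493717282 -0.06471796064844097 [-1.10516478  0.89282619 -0.17509667]
top plaque_center []
0.72 210
fixture-corner frame rect mm ((-24.34552574157715, -107.71575927734375), (46.3753662109375, 32.38182067871094), 4.141374111175537) [ -48.11768214 -124.5633113 ] [ -0.93588833 -89.89256123]
side plaque_center [([0.5573, 0.0899, 0.0171], 0.62)]
0.9 393
fixture-corner frame rect mm ((-38.26093292236328, -85.5665283203125), (71.48968505859375, 87.47411346435547), 1.8810244798660278) [ -74.10715174 -130.28760094] [ -3.24470383 -40.76206335]
```

View pics/w6.png

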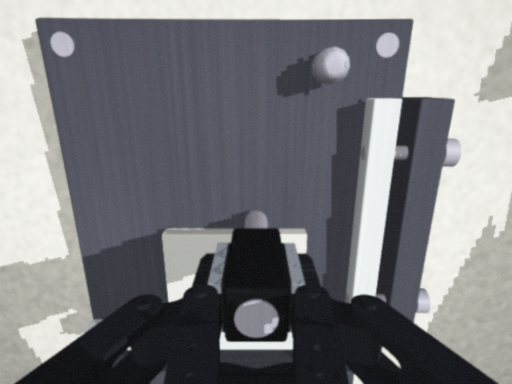

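The near edge is now level, (163,230)–(306,230), so the plaque is square and within about 3 mm of the stop. I'll recentre the contact and press.

Call:
step_arm([
  [0.3, 0, 0, 0, 2],
  [0, -1.2, 0, 0, 2],
  [0, 0, 0, 0, 2],
  [-0.2, 0, 0, 0, 2],
  [-0.1, 0, 0, 0, 2],
  [-0.1, 0, 0, 0, 2],
  [0, 0, 0, 0, 2],
])

```text
time: 14.25
tool_pos: [0.517, 0.0952, 0.1405]
eef_rot: [0.036, 0.999, -0.0, -0.001]
contact_force: [-3.5, -0.3, -1.1]
gripper_width: 0.0236
grip_force: 61.4
```

Call:
step_arm([
  [-0.1, 0, 0, 0, 2],
  [0, 0, 0, 0, 2],
])

```text
time: 14.45
tool_pos: [0.5174, 0.0951, 0.1403]
eef_rot: [0.036, 0.999, -0.0, -0.002]
contact_force: [-6.0, 1.0, 1.4]
gripper_width: 0.0233
grip_force: 61.6
```

Call:
step_arm([
  [-0.1, 0, 0, 0, 2],
  [0, 0, 0, 0, 2],
])

```text
time: 14.65
tool_pos: [0.5177, 0.0952, 0.14]
eef_rot: [0.036, 0.999, -0.0, -0.002]
contact_force: [-8.9, 0.9, 2.0]
gripper_width: 0.0233
grip_force: 61.7
```

Call:
step_arm([
  [-0.1, 0, 0, 0, 2],
  [0, 0, 0, 0, 2],
])

```text
time: 14.85
tool_pos: [0.518, 0.0951, 0.1397]
eef_rot: [0.036, 0.999, -0.0, -0.003]
contact_force: [-10.5, 1.1, 2.9]
gripper_width: 0.0236
grip_force: 61.8
```

Call:
step_arm([
  [0.1, 0, 0, 0, 2],
  [0.1, 0, 0, 0, 2],
  [0, 0, 0, 0, 2],
  [0, 0, 0, 0, 2],
  [0, 0, 0, 0, 2],
  [0, 0, 0, 0, 2],
])

```text
time: 15.45
tool_pos: [0.5174, 0.0952, 0.1401]
eef_rot: [0.036, 0.999, -0.0, -0.002]
contact_force: [-6.5, 1.0, -2.3]
gripper_width: 0.0233
grip_force: 61.4
```

```bash
cat >> h.py <<'E'
def near():
    s=manip.state(); d=manip.capture('wrist'); g=cv2.cvtColor(d['frame'],cv2.COLOR_BGR2GRAY).astype(int)
    pts=[]
    for u in list(range(150,320,6)):
        for v in range(200,262):
            if g[v,u]>110 and g[v+3,u]>110 and not 235<u<280:
                pts.append((u,v)); break
    w=ray(d,pts,s['tool_pos'],s['eef_rot'],.018)[:,:2]-C; w=np.c_[w@ex,w@ey]*1000
    print(pts); k=np.abs(w[:,0]-np.median(w[:,0]))<4; p=np.polyfit(w[k,1],w[k,0],1)
    print('edge slope rad',p[0],'x at',np.median(w[k,0]),'y range',w[k,1].min(),w[k,1].max())
E
python3 - <<'E'
from h import *
s=manip.state(); t=s['tool_pos'][:2]-C; print(s['time'],'in C frame',t@ex,t@ey,s['contact_force'])
near()
E
```

```text
15.45 in C frame -0.07523389796733969 -0.07655107875419422 [-6.45110949  0.9835625  -2.33072731]
[(186, 229), (192, 228), (198, 229), (204, 229), (210, 229), (216, 229), (222, 229), (228, 229), (282, 228), (288, 228), (294, 228), (300, 228), (306, 228), (312, 228), (318, 228)]
edge slope rad -0.010481632909468734 x at -70.44151854748672 y range -121.5106919683756 -36.305091215568645
```

The plaque is flush and square (slope about 0.01 rad, face about 70 mm from the stop). I'll release, go round to the -y side, and slide it along the stop.

Call:
step_arm([
  [0.2, 0, 0, 0, 2],
  [0.8, 0, 0, 0, 2],
  [1, 0, 0, 0, 2],
  [0, -2.2, 0, 0, 2],
  [0, -2.2, 0, 0, 2],
  [0, -2.2, 0, 0, 2],
  [-2, 0, 0, 0, 2],
  [-2, 0, 0, 0, 2],
  [-1.5, 0, 0, 0, 2],
  [-0.4, 0, 0, 0, 2],
  [0, 0, 0, 0, 2],
  [0, 0, 0, 0, 2],
])

```text
time: 16.7
tool_pos: [0.5518, 0.0263, 0.1408]
eef_rot: [0.037, 0.999, 0.0, -0.0]
contact_force: [-0.2, 0.3, -1.7]
gripper_width: 0.0237
grip_force: 61.3
```

```bash
python3 - <<'E'
from h import *
s=manip.state(); t=s['tool_pos'][:2]-C; print(s['time'],s['tool_pos'],'in C frame',t@ex,t@ey,s['contact_force'])
plq('top');plq('side');d=plq('wrist'); cv2.imwrite('pics/w7.png',d['frame'])
E
```

```text
16.7 [0.55183402 0.02628441 0.14080963] in C frame -0.035814150473702844 -0.14271770882611307 [-0.16137036  0.32978882 -1.68147861]
top plaque_center [([0.5247, -0.4369, 0.0128], 0.44)]
0.36 637
fixture-corner frame rect mm ((50.983787536621094, -489.0414733886719), (70.7234878540039, 70.29591369628906), 83.60073852539062) [  16.50247922 -527.2276539 ] [  87.62170729 -451.75266728]
side plaque_center [([0.5565, 0.0916, 0.0184], 0.7)]
0.78 383
fixture-corner frame rect mm ((-39.02473831176758, -80.42669677734375), (70.84615325927734, 96.9186019897461), 0.1448330581188202) [ -74.46913344 -128.94545953] [ -3.66752325 -31.93298149]
wrist plaque_center [([0.5591, 0.0889, 0.0208], 0.98)]
0.63 15820
fixture-corner frame rect mm ((-37.15668869018555, -78.45855712890625), (73.44034576416016, 91.43463134765625), 0.45930418372154236) [ -73.76206652 -124.26343626] [ -0.2525628  -32.54571193]
```

View pics/w7.png

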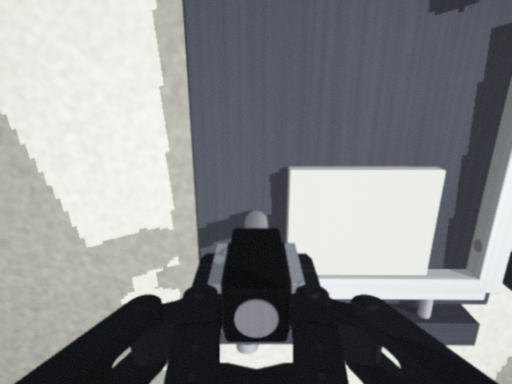

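The wrist view shows the plaque square against the back bar, its left edge at u≈288, with the foot at (256,215) opposite the middle of the short edge. I'll slide it towards +y.

Call:
step_arm([
  [0, 0.5, 0, 0, 2],
  [0, 0.4, 0, 0, 2],
  [-0.02, 0.25, 0, 0, 2],
  [-0.02, 0.25, 0, 0, 2],
  [-0.02, 0.25, 0, 0, 2],
  [-0.02, 0.25, 0, 0, 2],
  [-0.02, 0.25, 0, 0, 2],
  [-0.02, 0.25, 0, 0, 2],
  [-0.02, 0.25, 0, 0, 2],
  [-0.02, 0.25, 0, 0, 2],
  [-0.02, 0.25, 0, 0, 2],
  [-0.02, 0.25, 0, 0, 2],
  [-0.02, 0.25, 0, 0, 2],
  [0, 0, 0, 0, 2],
])

```text
time: 18.55
tool_pos: [0.5576, 0.0631, 0.1409]
eef_rot: [0.036, 0.999, 0.0, 0.0]
contact_force: [0.8, 0.2, -1.0]
gripper_width: 0.0234
grip_force: 61.3
```

```bash
python3 - <<'E'
from h import *
s=manip.state(); t=s['tool_pos'][:2]-C; print(s['time'],s['tool_pos'],'in C frame',t@ex,t@ey,s['contact_force'])
d=plq('wrist')
E
```

```text
18.55 [0.55759559 0.06308945 0.14088455] in C frame -0.03276226428436635 -0.10559029903711055 [ 0.76480425  0.23647184 -1.01422444]
wrist plaque_center [([0.5604, 0.1146, 0.0212], 0.88)]
0.59 15026
fixture-corner frame rect mm ((-37.38347244262695, -54.18061065673828), (90.25127410888672, 72.84281921386719), 89.97978973388672) [-73.81460823 -99.30023088] [-0.96142776 -9.06145008]
```

Call:
step_arm([
  [-0.02, 0.2, 0, 0, 2],
  [-0.02, 0.2, 0, 0, 2],
  [-0.01, 0.1, 0, 0, 2],
  [-0.01, 0.1, 0, 0, 2],
  [0, 0, 0, 0, 2],
])

```text
time: 19.2
tool_pos: [0.5585, 0.0686, 0.1408]
eef_rot: [0.036, 0.999, 0.0, -0.0]
contact_force: [0.5, -0.1, 0.0]
gripper_width: 0.0231
grip_force: 61.3
```

Call:
step_arm([
  [0, 0.1, 0, 0, 2],
  [0, 0, 0, 0, 2],
])

```text
time: 19.4
tool_pos: [0.5586, 0.069, 0.1409]
eef_rot: [0.037, 0.999, -0.0, -0.0]
contact_force: [0.6, -1.0, -0.7]
gripper_width: 0.0231
grip_force: 61.4
```

Call:
step_arm([
  [0, 0.1, 0, 0, 2],
  [0, 0, 0, 0, 2],
])

```text
time: 19.6
tool_pos: [0.5586, 0.0693, 0.1408]
eef_rot: [0.037, 0.999, -0.001, -0.0]
contact_force: [-0.3, -4.5, -0.4]
gripper_width: 0.0236
grip_force: 61.4
```

Call:
step_arm([
  [0, 0.03, 0, 0, 2],
  [0, 0, 0, 0, 2],
  [0, 0, 0, 0, 2],
  [0, 0, 0, 0, 2],
  [0, 0, 0, 0, 2],
  [0, 0, 0, 0, 2],
])

```text
time: 20.2
tool_pos: [0.5586, 0.0694, 0.1408]
eef_rot: [0.037, 0.999, -0.001, -0.0]
contact_force: [-1.2, -5.2, -0.1]
gripper_width: 0.0234
grip_force: 61.4
```

```bash
python3 - <<'E'
from h import *
s=manip.state(); t=s['tool_pos'][:2]-C; print(s['time'],s['tool_pos'],'in C frame',t@ex,t@ey,s['contact_force'])
d=plq('wrist');cv2.imwrite('pics/w8.png',d['frame'][120:330,240:]); cv2.imwrite('pics/w8.png',cv2.resize(d['frame'][140:330,240:],None,fx=2.9,fy=2.9,interpolation=3))
E
```

```text
20.2 [0.55863118 0.06936506 0.14084014] in C frame -0.03218884586756335 -0.09925582716548265 [-1.15934123 -5.18285276 -0.07431545]
wrist plaque_center []
0.78 15203
fixture-corner frame rect mm ((-37.111167907714844, -47.882747650146484), (90.61663055419922, 73.36103057861328), 89.93196868896484) [-73.81928261 -93.17115834] [-0.42584565 -2.58600649]
```

View pics/w8.png

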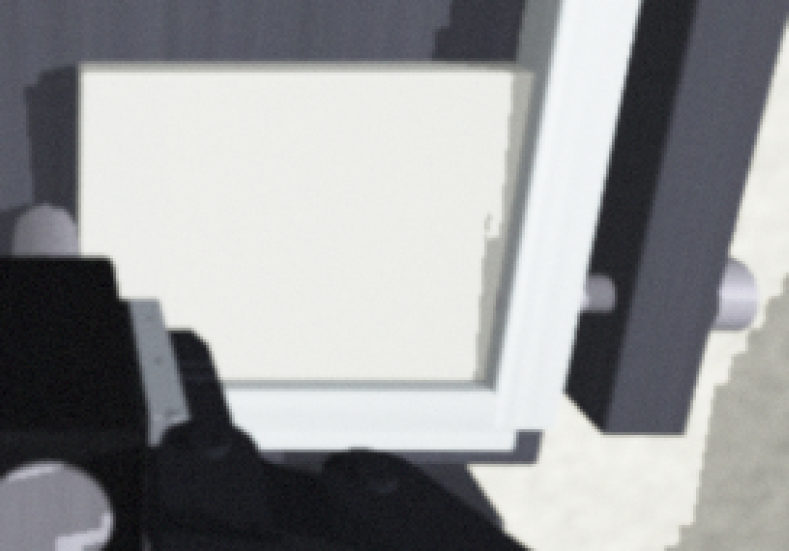

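The crop shows the plaque tight in the corner: its lower edge (crop v≈385) is on the back bar and its right edge is on the side bar. I'll release gently, lift and go back to the stand.

Call:
step_arm([
  [0, -0.2, 0, 0, 2],
  [0, -0.8, 0, 0, 2],
  [0, -1, 0, 0, 2],
  [0, 0, -4, 0, 2],
  [0, 0, -4, 0, 2],
  [0, 0, -4, 0, 2],
  [0, 0, 0, -4.2, 2],
  [-0.7, -4.6, 0, 0, 2],
  [-0.7, -4.6, 0, 0, 2],
  [-0.7, -4.6, 0, 0, 2],
  [-0.7, -4.6, 0, 0, 2],
  [-0.7, -4.6, 0, 0, 2],
  [-0.7, -4.6, 0, 0, 2],
  [-0.7, -4.6, 0, 0, 2],
  [-0.7, -4.6, 0, 0, 2],
  [0, 0, 0, 0, 2],
  [0, 0, 0, 0, 2],
])

```text
time: 22.05
tool_pos: [0.6122, -0.3199, 0.2603]
eef_rot: [0.002, 1.0, -0.0, -0.001]
contact_force: [0.7, -0.1, -0.7]
gripper_width: 0.0235
grip_force: 61.4
```

```bash
python3 - <<'E'
from h import *
s=manip.state(); print(s['time'],s['tool_pos'],R.from_quat(s['eef_rot']).as_matrix().round(4).tolist(),s['contact_force'],s['gripper_width'])
for c in ['top','side','wrist']:
    d=manip.capture(c); det(['stand_mouth','nudger_grip'],c)
det(['plaque_center'],'side')
cv2.imwrite('pics/w9.png',cv2.resize(d['frame'][100:340,150:360],None,fx=2.5,fy=2.5))
r=manip.regions_of('stand_mouth','wrist')
print([(x['p'],x['region'].sum(),cv2.boundingRect(x['region'].astype(np.uint8))) for x in r])
E
```

```text
22.05 [ 0.61215225 -0.31993161  0.26026027] [[-1.0, 0.0035, -0.0011], [0.0035, 1.0, -0.0005], [0.0011, -0.0005, -1.0]] [ 0.66348242 -0.09699726 -0.72889937] 0.023524281784239282
top stand_mouth []
top nudger_grip [([0.7086, -0.3105, 0.0887], 0.82), ([0.708, -0.4039, 0.0806], 0.56), ([0.6512, -0.2245, 0.0592], 0.43), ([0.6124, -0.3132, 0.2043], 0.37)]
side stand_mouth [([0.6141, -0.3276, 0.0446], 0.96)]
side nudger_grip [([0.6138, -0.3124, 0.2022], 0.63), ([0.7061, -0.405, 0.081], 0.55), ([0.7074, -0.307, 0.0869], 0.53), ([0.6516, -0.2258, 0.062], 0.45)]
wrist stand_mouth [([0.6145, -0.3295, 0.0452], 0.7)]
wrist nudger_grip [([0.6131, -0.3172, 0.2023], 0.78), ([0.6531, -0.224, 0.0667], 0.74), ([0.7125, -0.4039, 0.0808], 0.67)]
side plaque_center [([0.5589, 0.1193, 0.0192], 0.7)]
[(0.64, np.int64(4615), (209, 134, 75, 80))]
```

View pics/w9.png

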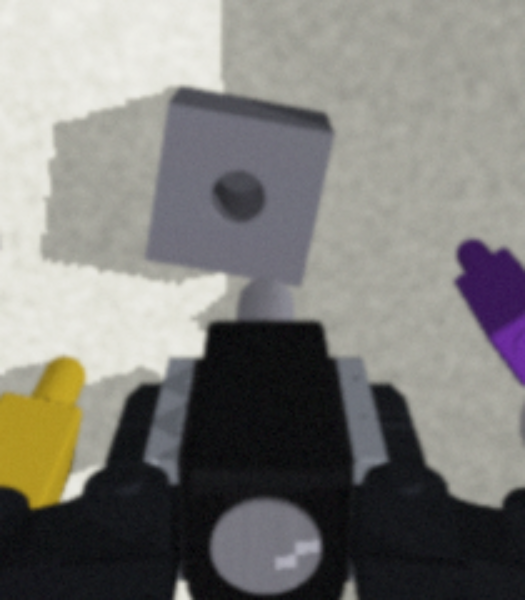

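The crop shows the hole at (239,195), i.e. full-frame (245.6,178), with the foot just in front of it. I'll fix its position using a fresh state read right before the picture.

```bash
python3 - <<'E'
from h import *
s=manip.state(); print(s['time'],s['tool_pos'],s['eef_rot'].round(4) if hasattr(s['eef_rot'],'round') else s['eef_rot'])
d=manip.capture('wrist'); s2=manip.state(); print(s2['tool_pos'])
g=cv2.GaussianBlur(cv2.cvtColor(d['frame'],cv2.COLOR_BGR2GRAY),(3,3),0)
w=g[165:192,230:262]; m=(w<75).astype(np.uint8); n,l,st,c=cv2.connectedComponentsWithStats(m); print(st[1:].tolist(),c[1:].tolist())
k=1+np.argmax(st[1:,4]); uv=c[k]+[230,165]; print('hole px',uv)
print('hole',ray(d,[uv,[245.6,178]],s['tool_pos'],s['eef_rot'],.044))
print('tool top disc',ray(d,[[256.4,318.4]],s['tool_pos'],s['eef_rot'],s['tool_pos'][2]-.0569+.028))
e=dict(np.load('w2.npz')); print('w2 disc',ray(e,[[256,256.5]],e['tp'],e['q'],.098), 'stand ctr',ray(e,[[256.5,226]],e['tp'],e['q'],.044))
E
```

```text
22.6 [ 0.61350983 -0.31677559  0.2610513 ] [-5.e-04  1.e+00  0.e+00  1.e-04]
[ 0.61344621 -0.31694165  0.26100973]
[[7, 8, 20, 16, 224]] [[16.745535714285715, 14.955357142857142]]
hole px [246.74553571 179.95535714]
hole [[ 0.61368527 -0.32487975  0.044     ]
 [ 0.61182611 -0.32591434  0.044     ]]
tool top disc [[ 0.61260651 -0.31627729  0.2321513 ]]
w2 disc [[ 0.61395934 -0.32509166  0.098     ]] stand ctr [[ 0.61258488 -0.32463458  0.044     ]]
```

Call:
step_arm([
  [-0.1, -0.8, 0, 0, 2],
  [0, 0, 3, 0, 2],
  [0, 0, 3, 0, 2],
  [0, 0, 2.5, 0, 2],
  [0, 0, 0, 0, 2],
  [0, 0, 0, 0, 2],
  [0, 0, 0, 0, 2],
  [0, 0, 0.5, 0, 2],
  [0, 0, 0.5, 0, 2],
  [0, 0, 0.5, 0, 2],
  [0, 0, 0, 0, 2],
])

```text
time: 23.75
tool_pos: [0.614, -0.3248, 0.1598]
eef_rot: [-0.0, 1.0, 0.0, -0.001]
contact_force: [-0.9, 0.8, -1.9]
gripper_width: 0.0234
grip_force: 61.4
```

Call:
step_arm([
  [0, 0, 0.8, 0, 2],
  [0, 0, 0.8, 0, 2],
  [0, 0, 0.8, 0, 2],
  [0, 0, 0.5, 0, 2],
  [0, 0, 0.2, 0, 2],
  [0, 0, 0, 0, 2],
  [0, 0, 0, 0, 2],
])

```text
time: 24.45
tool_pos: [0.6145, -0.3254, 0.1302]
eef_rot: [-0.0, 1.0, -0.0, 0.0]
contact_force: [0.1, 0.2, -0.7]
gripper_width: 0.0234
grip_force: 61.4
```

Call:
step_arm([
  [0, 0, 0.2, 0, 2],
  [0, 0, 0.1, 0, 2],
  [0, 0, 0.1, 0, 2],
  [0, 0, 0, 0, 2],
  [0, 0, 0, 0, 2],
])

```text
time: 24.95
tool_pos: [0.6145, -0.3253, 0.1269]
eef_rot: [-0.0, 1.0, 0.0, 0.0]
contact_force: [-1.8, 1.0, 6.2]
gripper_width: 0.0237
grip_force: 62.3
```

Call:
step_arm([
  [0, 0, 0, 0, 8.5],
  [0, 0, 0, 0, 8.5],
  [0, 0, 0, 0, 8.5],
  [0, 0, 0, 0, 8.5],
  [0, 0, 0, 0, 8.5],
  [0, 0, 0, 0, 8.5],
  [0, 0, -1.5, 0, 8.5],
  [0, 0, -3, 0, 8.5],
  [0, 0, -4, 0, 8.5],
  [0, 0, -4, 0, 8.5],
  [3, 0, 0, 0, 8.5],
  [0, 0, 0, 0, 8.5],
  [0, 0, 0, 0, 8.5],
  [0, 0, 0, 0, 8.5],
  [0, 0, 0, 0, 8.5],
])

```text
time: 26.45
tool_pos: [0.585, -0.3247, 0.2505]
eef_rot: [-0.001, 1.0, 0.0, -0.0]
contact_force: [0.4, 0.2, 0.6]
gripper_width: 0.0849
grip_force: 0.0
```

```bash
python3 - <<'E'
from h import *
s=manip.state(); print(s['time'],s['tool_pos'],s['gripper_width'],s['contact_force'])
w=manip.capture('wrist'); det(['nudger_grip','stand_mouth'],'wrist')
d=manip.capture('side'); det(['plaque_center','nudger_grip','collet_mid'],'side')
d2=manip.capture('top'); det(['plaque_center','nudger_grip'],'top')
a=cv2.resize(w['frame'][150:350,150:350],(400,400)); b=cv2.resize(d2['frame'][160:265,165:270],(400,400),interpolation=3)
cv2.imwrite('pics/f.png',np.hstack([a,b]))
M=np.eye(4); M[:3,:3]=R.from_quat(d2['attitude']).as_matrix(); M[:3,3]=d2['origin']; d2['mount']=M
r=manip.regions_of('plaque_center','top')
for x in r[:3]:
    cs=cv2.findNonZero(x['region'].astype(np.uint8))[:,0]; q=ray(d2,cs,np.zeros(3),[0,0,0,1],.028)[:,:2]-C
    print(x['p'],cv2.minAreaRect((np.c_[q@ex,q@ey]*1000).astype(np.float32)))
E
```

```text
26.45 [ 0.58503245 -0.32465787  0.25050436] 0.08488928864988352 [0.37759107 0.20191952 0.61928565]
wrist nudger_grip [([0.61, -0.3268, 0.0695], 0.95), ([0.6466, -0.226, 0.0662], 0.8), ([0.7089, -0.3077, 0.0914], 0.61), ([0.7108, -0.4027, 0.0808], 0.57)]
wrist stand_mouth [([0.6127, -0.3258, 0.0462], 0.68)]
side plaque_center [([0.5596, 0.119, 0.0172], 0.86)]
side nudger_grip [([0.6525, -0.2264, 0.0663], 0.69), ([0.7093, -0.4035, 0.0802], 0.62), ([0.7113, -0.3096, 0.087], 0.61), ([0.617, -0.3238, 0.0689], 0.44)]
side collet_mid [([0.4269, 0.1534, 0.0284], 0.5)]
top plaque_center [([0.5622, 0.1224, 0.0241], 0.67), ([0.5325, 0.1991, 0.0032], 0.5)]
top nudger_grip [([0.7067, -0.3098, 0.0889], 0.88), ([0.7085, -0.406, 0.0797], 0.54), ([0.6509, -0.2234, 0.0586], 0.48)]
0.92 ((-36.37751770019531, -48.26927947998047), (73.2063217163086, 93.50749206542969), 3.7893807888031006)
```

View pics/f.png

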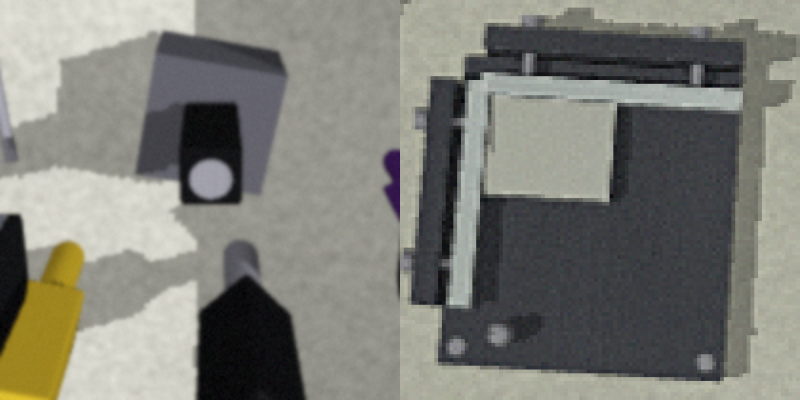

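The left half shows the tool upright and home in the stand; its grip reads 0.0695 m and should be 0.070. The right half shows the plaque in the corner, with its edges parallel to and touching both bars at about (490,97), and the collet undisturbed.

```bash
python3 -c "
from cell import manip
print(manip.close_job())"
```

```text
the job is handed in; nothing more can be done
None
```

I handed the job in at about 27 s of the 72 s; no verdict came back. The last pictures show the plaque square in the corner against both stops, the tool standing home in its stand and the gripper clear. The back-stop press briefly read about 10.5 N at the wrist (more than a few newtons, still under 15 N) before I eased it to about 6 N, and the side-stop press was about 5 N.

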